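# Cull the bad kiln props under the work lamp

### The job

Switch the work lamp on first by sliding its flush switch with a fingertip all the way to the end with the white dot; then pick every defective kiln prop (too short, or with an end broken away) off the sorting board into the blue bin, leaving the sound full-length ones lying on the board. When all the bad ones are in the bin, slide the switch fully back off, and do not disturb the bowl, jar and brush.

Things in the scene. Friction and masses are not known exactly. Their poses are not given: they have to be found in the camera images.
- switch (a joint): Flush slide switch of the lamp, m of travel: 0 = off, 0.016 = fully on (end stops at both). It slides along the lamp body's y axis; growing = towards +y, the end with the white dot. Plain friction of about 2 N, no spring: it stays where it is left.
- switch_top (a point): Middle of the top of the white thumb rib, level with the case: 25 mm across the slot, 8 mm thick along it, 9.5 mm tall. Moves with the switch. The slot: 88 mm long (lamp y), 30 mm wide (lamp x), 10 mm deep, hard dark floor; the rib runs up to 8 mm either side of its middle, so each end keeps 32 mm or more of free slot for a fingertip to go down beside the rib and push it.
- lamp: Low grey work lamp fixed to the bench on one side of the board: case 200 (x) x 130 (y) x 45 mm high, origin at the centre of its underside. Round light dome, 92 mm across, 35 mm above the case, at x = +42 mm. Switch slot centred at x = -50 mm, y = 0, its floor 35 mm above the bench. A white dot, 11 mm across, on the case at y = +54.5 mm marks the slot's on end.
- bin: Open blue waste bin fixed to the bench: 240 (x) x 190 (y) x 80 mm high, walls and floor 5 mm thick, origin at the centre of its underside. It stands on the other side of the board from the lamp.
- board: Flat wooden sorting board fixed to the bench: 310 (x) x 450 (y) x 6 mm thick, origin at the centre of its underside. The props lie on it in two rows, long sides roughly along its x.
- sound0: Sound kiln prop, a straight off-white fireclay bar, 110 (x) x 26 x 26 mm, about 150 g; origin at its centre. May be absent.
- sound1: Sound kiln prop, a straight off-white fireclay bar, 110 (x) x 26 x 26 mm, about 150 g; origin at its centre. May be absent.
- sound2: Sound kiln prop, a straight off-white fireclay bar, 110 (x) x 26 x 26 mm, about 150 g; origin at its centre. May be absent.
- sound3: Sound kiln prop, a straight off-white fireclay bar, 110 (x) x 26 x 26 mm, about 150 g; origin at its centre. May be absent.
- sound4: Sound kiln prop, a straight off-white fireclay bar, 110 (x) x 26 x 26 mm, about 150 g; origin at its centre. May be absent.
- short0: Defective kiln prop, too short: the same bar but only 74 (x) x 26 x 26 mm, about 100 g; origin at its centre. May be absent.
- short1: Defective kiln prop, too short: the same bar but only 74 (x) x 26 x 26 mm, about 100 g; origin at its centre. May be absent.
- short2: Defective kiln prop, too short: the same bar but only 74 (x) x 26 x 26 mm, about 100 g; origin at its centre. May be absent.
- short3: Defective kiln prop, too short: the same bar but only 74 (x) x 26 x 26 mm, about 100 g; origin at its centre. May be absent.
- broken0: Defective kiln prop, broken: 110 (x) x 26 x 26 mm overall, but at the +x end half its width (the +y half, 13 mm) is broken away over 40 mm; the solid part runs from x = -55 to +15 mm; about 120 g; origin at the centre of the full outline. May be absent.
- broken1: Defective kiln prop, broken: 110 (x) x 26 x 26 mm overall, but at the +x end half its width (the +y half, 13 mm) is broken away over 40 mm; the solid part runs from x = -55 to +15 mm; about 120 g; origin at the centre of the full outline. May be absent.
- broken2: Defective kiln prop, broken: 110 (x) x 26 x 26 mm overall, but at the +x end half its width (the +y half, 13 mm) is broken away over 40 mm; the solid part runs from x = -55 to +15 mm; about 120 g; origin at the centre of the full outline. May be absent.
- bowl: Bystander: white ceramic bowl, 110 mm across, 60 mm high, origin at the centre of its underside.
- jar: Bystander: amber glass jar, 70 mm across, 110 mm high, origin at the centre of its underside.
- brush: Bystander: hand brush lying beyond the board, origin on its underside.
Things that resemble listed ones, but are neither listed nor needed, are in the scene too. Leave any black look-alike of the sound0 alone. Leave any pink look-alike of the broken1 alone.

How it is judged (in metres and radians):
On the way, in this order (a step that is already met when the one before it is completed fails the run):
1. the lamp is switched fully on before any defective prop is in the bin (value of joint switch above 0.013 m and not (x of short0 in the frame of bin between -0.115 and 0.115 m and y of short0 in the frame of bin between -0.09 and 0.09 m and z of short0 in the frame of bin below 0.075 m) and not (x of short1 in the frame of bin between -0.115 and 0.115 m and y of short1 in the frame of bin between -0.09 and 0.09 m and z of short1 in the frame of bin below 0.075 m) and not (x of short2 in the frame of bin between -0.115 and 0.115 m and y of short2 in the frame of bin between -0.09 and 0.09 m and z of short2 in the frame of bin below 0.075 m) and not (x of short3 in the frame of bin between -0.115 and 0.115 m and y of short3 in the frame of bin between -0.09 and 0.09 m and z of short3 in the frame of bin below 0.075 m) and not (x of broken0 in the frame of bin between -0.115 and 0.115 m and y of broken0 in the frame of bin between -0.09 and 0.09 m and z of broken0 in the frame of bin below 0.075 m) and not (x of broken1 in the frame of bin between -0.115 and 0.115 m and y of broken1 in the frame of bin between -0.09 and 0.09 m and z of broken1 in the frame of bin below 0.075 m) and not (x of broken2 in the frame of bin between -0.115 and 0.115 m and y of broken2 in the frame of bin between -0.09 and 0.09 m and z of broken2 in the frame of bin below 0.075 m)), for 0.2 s.
2. every defective prop is in the bin while the lamp is on (value of joint switch above 0.013 m and x of short0 in the frame of bin between -0.115 and 0.115 m and y of short0 in the frame of bin between -0.09 and 0.09 m and z of each of short0, short1, short2, short3, broken0, broken1, broken2 in the frame of bin below 0.075 m and x of short1 in the frame of bin between -0.115 and 0.115 m and y of short1 in the frame of bin between -0.09 and 0.09 m and x of short2 in the frame of bin between -0.115 and 0.115 m and y of short2 in the frame of bin between -0.09 and 0.09 m and x of short3 in the frame of bin between -0.115 and 0.115 m and y of short3 in the frame of bin between -0.09 and 0.09 m and x of broken0 in the frame of bin between -0.115 and 0.115 m and y of broken0 in the frame of bin between -0.09 and 0.09 m and x of broken1 in the frame of bin between -0.115 and 0.115 m and y of broken1 in the frame of bin between -0.09 and 0.09 m and x of broken2 in the frame of bin between -0.115 and 0.115 m and y of broken2 in the frame of bin between -0.09 and 0.09 m), for 0.2 s.
3. the lamp is switched fully off again (value of joint switch below 0.003 m), for 0.2 s.
At the end, for the whole second after the job is handed in: The switch is off (under 3 mm of its 16 mm travel; on counted from 13 mm); the centre of every defective prop is inside the bin's walls and below its rim; every sound prop lies flat on the board, its centre within the board's edges; all props are at rest (value of joint switch below 0.003 m and x of short0 in the frame of bin between -0.115 and 0.115 m and y of short0 in the frame of bin between -0.09 and 0.09 m and z of each of short0, short1, short2, short3, broken0, broken1, broken2 in the frame of bin below 0.075 m and x of short1 in the frame of bin between -0.115 and 0.115 m and y of short1 in the frame of bin between -0.09 and 0.09 m and x of short2 in the frame of bin between -0.115 and 0.115 m and y of short2 in the frame of bin between -0.09 and 0.09 m and x of short3 in the frame of bin between -0.115 and 0.115 m and y of short3 in the frame of bin between -0.09 and 0.09 m and x of broken0 in the frame of bin between -0.115 and 0.115 m and y of broken0 in the frame of bin between -0.09 and 0.09 m and x of broken1 in the frame of bin between -0.115 and 0.115 m and y of broken1 in the frame of bin between -0.09 and 0.09 m and x of broken2 in the frame of bin between -0.115 and 0.115 m and y of broken2 in the frame of bin between -0.09 and 0.09 m and x of sound0 in the frame of board between -0.155 and 0.155 m and y of sound0 in the frame of board between -0.225 and 0.225 m and z of sound0 in the frame of board between 0.01 and 0.032 m and x of sound1 in the frame of board between -0.155 and 0.155 m and y of sound1 in the frame of board between -0.225 and 0.225 m and z of sound1 in the frame of board between 0.01 and 0.032 m and x of sound2 in the frame of board between -0.155 and 0.155 m and y of sound2 in the frame of board between -0.225 and 0.225 m and z of sound2 in the frame of board between 0.01 and 0.032 m and x of sound3 in the frame of board between -0.155 and 0.155 m and y of sound3 in the frame of board between -0.225 and 0.225 m and z of sound3 in the frame of board between 0.01 and 0.032 m and x of sound4 in the frame of board between -0.155 and 0.155 m and y of sound4 in the frame of board between -0.225 and 0.225 m and z of sound4 in the frame of board between 0.01 and 0.032 m and linear speed of each of sound0, sound1, sound2, sound3, sound4, short0, short1, short2, short3, broken0, broken1, broken2 below 0.03 m/s); the robot touches nothing.
It fails at once if the bowl is moved more than 3 cm (distance of bowl from where it was at the start of the episode above 0.03 m).
It fails at once if the jar is moved more than 3 cm (distance of jar from where it was at the start of the episode above 0.03 m).
It fails at once if the brush is moved more than 3 cm (distance of brush from where it was at the start of the episode above 0.03 m).
Of short0, short1, short2, short3, broken0, broken1, broken2 only 5 to 7 are there at a start; the rules pass over those that are not, and their reading is None.
Of sound0, sound1, sound2, sound3, sound4 only 3 to 5 are there at a start; the rules pass over those that are not, and their reading is None.
At some moment in a run one of short0, short1, short2, short3, broken0, broken1, broken2 may be knocked a few centimetres aside while the robot is not near it.
Once in a run the grip may slacken for a moment while it holds something.
It also fails if it takes over 210 s, if anything falls off the work surface, if the arm or the gripper's body presses on something with over 40 N, if the wrist force passes 120 N, or if a joint passes its speed limit or range.

### The arm

A 6-joint arm with a two-finger parallel gripper is mounted at the origin on the work surface. World frame = base frame: x ahead of the robot, y to its left, z up, the work surface at z = 0. Lengths are in mm, angles in rad, forces in N, time in s.
With the tool pointing down it reaches from about 325 to 900 mm from the base axis. Payload 6.1 kg.
Tool frame: the origin (TCP) lies on the centre line of the jaws, within the pads' length; the fingertips stand 19 mm ahead of it and the grasp point (between the pads) is the TCP; z points along the fingers, y is the direction in which the jaws open and shut (so a half turn about z gives the same grasp; the last joint's range is limited). The gripper opens to 85 mm and grips with 20 to 120 N. Pads are 22 mm wide; open, the fingers measure 114 mm over their backs; the gripper's body (76 mm by 85 mm) begins 54 mm behind the grasp point. The pads swing forward as they close: fully open they stand 13 mm farther back than shut.
Start: joints at [1.141, 0.22, 1.526, -0, 1.395, -0.126], TCP at [186.966, 596.372, 250.3] pointing down, gripper open.
Joint ranges: [-2.98, 2.98], [-0.91, 2.08], [0.09, 2.57], [-1.24, 4.39], [0.2, 2.65], [-2.68, 2.68]. Speed limits (rad/s): [2.57, 2.57, 3.01, 3.14, 3.14, 3.14].

### API

Orientations are given as a 3x3 rotation matrix whose columns are the frame's x, y, z axes.
In Python, from plant import arm, vision gives the robot as it stands. The module is installed in compiled form; this text tells all that it offers.
- The arm moves only by the tool jog_arm, never from a script. Its argument "deltas" is a list of rows, each a list of 7 numbers: the closure in counts, from 0 (fully open) to 255 (shut), then the shift along the tool's x, y, z in cm, then the turn, a rotation vector about the tool's x, y, z in degrees. A call has 1 to 12 rows; each row is the pose to reach, as a shift and turn from the pose measured when the call began, along the tool's axes at that moment; what a row does not reach only later rows make up. A row lasts 1/12 s, in which the tool goes at most 41.7 mm and 7.16 degrees, less where a joint would pass 70% of its speed; a pose out of reach is approached as far as the arm can. A call with a gripper value outside its range is refused whole. The fingers move at their own pace and stop on an object; "grip_force" is the grip in N (left out, the last holds). Time passes only in rows, so rows that repeat a pose let the fingers close. It gives the time, the measured TCP pose, the force and the opening at its end, in the units of the state.
- arm.state(): the state, without advancing time (a new reading comes with each control period).
- vision.snapshot(name): name is "scene" or "side" or "wrist"; returns the picture (420x560x3 uint8, red, green, blue); there is no depth.
- vision.camera_info(name): a dict with "fov_y" (degrees; the focal length in pixels is half the picture's height over the tangent of half this angle, whatever the lens; pixels are square), "cx", "cy" (the principal point, pixels), "T" (4x4, takes a point from camera to world coordinates). Camera axes: x right, y down, z forward; pixel columns grow to the right and rows downward; lengths in mm; the calibration is good to about 2 mm. The wrist camera is an equidistant fisheye: a pixel r from the principal point sees the ray r / f radians off the axis. A picture is of the moment at which its call begins: read the wrist's pose just before it. camera_info takes no time and is no camera call; for the wrist camera it gives the pose at the moment of the call.
- arm.job_done(): hands the job in, once; it reports no verdict.
Trained networks look in the newest picture that a camera, given by its name, has taken for a name from the list of things; names that differ only in an ending like _2 or _b are one class to them, and where a whole thing is asked for, a point or a joint stands for the part that bears it (a point fixed in the world has none). Each returns a list of dicts, best first, with "confidence" (0 to 1); they miss things now and then, are a little off and sometimes report something else, mostly with a low value. They report only what shows in the picture. A call takes as long as a camera call. They do not tell look-alikes from the thing itself.
- vision.outline_of(thing, camera): "mask" (420x560 bool, what is visible of it).
- vision.spot_point(thing, camera): "position" ([x, y, z] in mm, in world coordinates, good to about 4 mm: a listed point, or the origin of a listed thing).
The state is a dict: "clock": time; "qpos": joint angles; "qvel": joint speeds; "joint_efforts": joint torques, N m; "ee_pos": TCP position; "tcp_rot": TCP orientation; "ft_force": force on the tool from outside, world axes, zero at the start; "moment": the same for the moment, N m; "grip_width": finger opening in mm.
Only numpy, scipy, OpenCV 4.12 (cv2) and the standard library are available. Lean on these libraries where they do the work, as an engineer would, in place of code of your own. Each camera call takes 0.05 s, during which the arm holds its last target. There are 200 camera calls.

## Working session

There is one attempt and no reset: what is moved stays moved. The work goes in short steps, Python scripts to look and compute and a tool call to move; the robot and the scene stay as the last step left them, time stands still between calls to the robot, and variables do not carry over. Pictures are saved under pics/ and viewed, about 12 in all and at most 16, crops included, and the job is handed in when it is done.

Besides the shell and the picture viewer there is one more tool, called after ">>>" as a command line: name --pt "numbers of a row" for each row, then --argument value for the rest. jog_arm: Moves the arm, as the interface text tells. Its arguments: {"type":"object","properties":{"deltas":{"type":"array","items":{"type":"array","items":{"type":"number"}}},"grip_force":{"type":"number"}},"required":["deltas"]}

```bash
mkdir -p pics; python3 - <<'E'
from plant import arm, vision
import cv2,numpy as np
s=arm.state();print(s['clock'],s['ee_pos'],s['tcp_rot'],s['grip_width'],s['ft_force'])
for n in('scene','side'):
    im=vision.snapshot(n);cv2.imwrite(f'pics/{n}0.png',cv2.resize(im[:,:,::-1],(800,600),interpolation=cv2.INTER_CUBIC))
    c=vision.camera_info(n);print(n,c)
    for t in ('switch_top','lamp','bin','board','sound0','short0','broken0','bowl','jar','brush'):
        r=vision.spot_point(t,n);print(t,[(np.round(d['position']).tolist(),round(d['confidence'],2)) for d in r])
E
```

```text
0.0 [186.74654076 595.83146857 249.17674107] [[-9.54185035e-01  2.99216041e-01 -8.24123811e-04]
 [ 2.99217081e-01  9.54183303e-01 -1.83354898e-03]
 [ 2.37737914e-04 -1.99613692e-03 -9.99997979e-01]] 85.18839609802622 [-0.70381368  1.20168044  0.52330342]
scene {'fov_y': 52.40417321539516, 'cx': 277.1428443064636, 'cy': 211.99241923233305, 'T': array([[-6.26225714e-01,  6.64242837e-01, -4.08194573e-01,
         1.07116921e+03],
       [ 7.79640710e-01,  5.34414468e-01, -3.26437651e-01,
         4.06831944e+02],
       [ 1.31121380e-03, -5.22668757e-01, -8.52534839e-01,
         1.16531856e+03],
       [ 0.00000000e+00,  0.00000000e+00,  0.00000000e+00,
         1.00000000e+00]])}
switch_top [([500.0, -376.0, 47.0], 0.6), ([618.0, 170.0, 19.0], 0.26)]
lamp [([551.0, -362.0, 0.0], 0.97)]
bin [([528.0, 371.0, 4.0], 0.81)]
board [([537.0, -8.0, -1.0], 0.73)]
sound0 [([466.0, 104.0, 16.0], 0.88), ([605.0, -191.0, 18.0], 0.75), ([607.0, -117.0, 17.0], 0.68), ([464.0, -186.0, 18.0], 0.67), ([275.0, 237.0, 13.0], 0.67), ([318.0, 390.0, 14.0], 0.59)]
short0 [([467.0, 171.0, 23.0], 0.73), ([615
[... 755 characters left out ...]
0, 372.0, 2.0], 0.78), ([460.0, -193.0, 16.0], 0.45)]
board [([466.0, 169.0, 19.0], 0.64), ([540.0, -6.0, -0.0], 0.62)]
sound0 [([605.0, -188.0, 21.0], 0.87), ([461.0, -189.0, 18.0], 0.84), ([272.0, 235.0, 10.0], 0.82), ([608.0, -115.0, 22.0], 0.8), ([464.0, 104.0, 20.0], 0.78), ([607.0, -52.0, 19.0], 0.71), ([315.0, 392.0, 12.0], 0.7)]
short0 [([611.0, 94.0, 20.0], 0.77), ([464.0, 170.0, 17.0], 0.69), ([616.0, 173.0, 18.0], 0.6)]
broken0 [([300.0, -280.0, 12.0], 0.7), ([610.0, 26.0, 20.0], 0.69), ([461.0, -118.0, 19.0], 0.64)]
bowl [([790.0, -166.0, 1.0], 0.86)]
jar [([778.0, -69.0, 2.0], 0.77), ([785.0, 159.0, 1.0], 0.67)]
brush [([785.0, 155.0, -2.0], 0.93), ([464.0, -116.0, 20.0], 0.52)]
```

View pics/scene0.png

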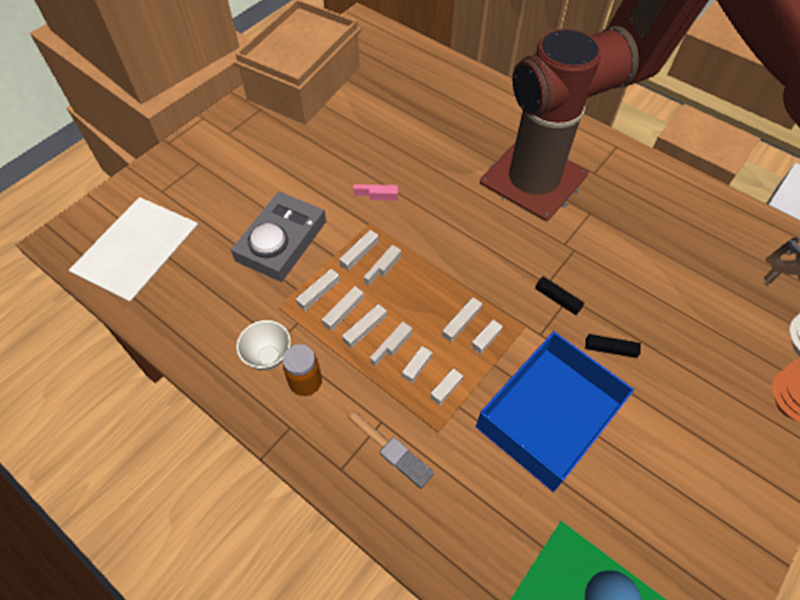

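View pics/side0.png

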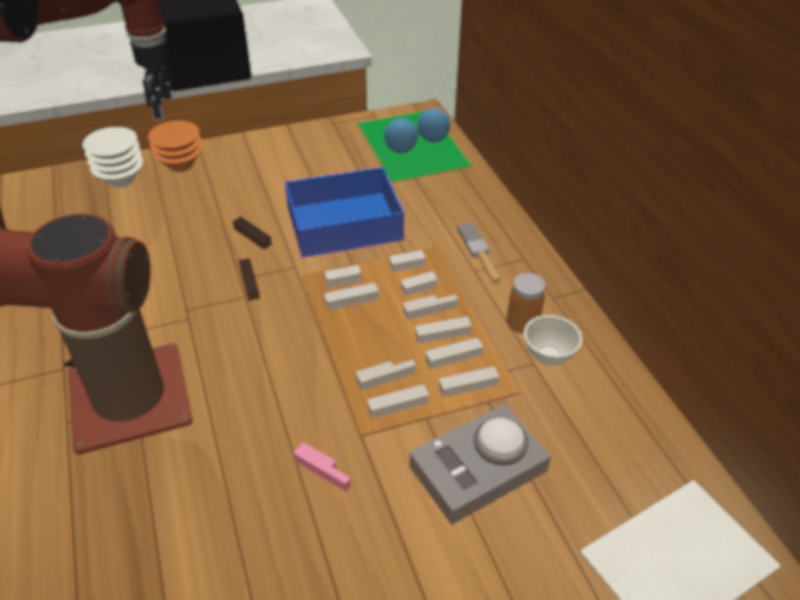

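The scene camera shows 10 off-white props. The defective ones are broken near (464,-120) and (609,26), and short near (466,171), (613,95) and (616,171). The lamp is on the -y side, with its dot toward +y, and the black and pink pieces are look-alikes. Next I'll make rectified views to get the yaws.

```bash
cat > h.py <<'E'
from plant import arm, vision
import cv2,numpy as np
def cam(n):
    c=vision.camera_info(n);T=np.array(c['T']);f=210/np.tan(np.radians(c['fov_y'])/2)
    K=np.array([[f,0,c['cx']],[0,f,c['cy']],[0,0,1]]);W=np.linalg.inv(T)
    return K,W
def Hplane(n,z):  # (x,y,1) world on plane z -> pixel
    K,W=cam(n);return K@np.c_[W[:3,0],W[:3,1],W[:3,2]*z+W[:3,3]]
def rect(im,n,z,x0,y1,w,h,s):
    # output: col = (y1-y)*s , row=(x0+h - x)*s ; up=+x, left=+y
    A=np.array([[0,-1/s,x0+h],[-1/s,0,y1],[0,0,1]])
    return cv2.warpPerspective(im,Hplane(n,z)@A,(int(w*s),int(h*s)),flags=cv2.INTER_CUBIC|cv2.WARP_INVERSE_MAP)
E
python3 - <<'E'
from h import *
out=[]
for n in('scene','side'):
    im=np.ascontiguousarray(vision.snapshot(n)[:,:,::-1])
    b=rect(im,n,32,380,240,480,330,1.6)
    l=rect(im,n,45,430,-280,170,260,2.3); out.append(l)
    g=(cv2.cvtColor(rect(im,n,32,380,240,480,330,3),cv2.COLOR_BGR2HSV))
    m=((g[:,:,1]<55)&(g[:,:,2]>150)).astype(np.uint8)
    k,lab,st,ce=cv2.connectedComponentsWithStats(m)
    for i in range(1,k):
        if st[i,4]<8000: continue
        cs=cv2.findContours((lab==i).astype(np.uint8),0,2)[0][0]
        r=cv2.minAreaRect(cs);p=cv2.boxPoints(r)
        w=np.c_[710-p[:,1]/3,240-p[:,0]/3]
        e=[w[1]-w[0],w[2]-w[1]];L=[np.linalg.norm(v) for v in e];v=e[int(np.argmax(L))];v=v*np.sign(v[0])
        print(n,np.round(w.mean(0)),np.round(sorted(L)),'yaw',round(float(np.degrees(np.arctan2(v[1],v[0]))),1))
    cv2.imwrite(f'pics/b_{n}.png',b)
cv2.imwrite('pics/lamp.png',np.hstack(out))
E
```

```text
scene [611.  26.] [ 28. 110.] yaw -0.0
scene [610. -48.] [ 30. 110.] yaw -5.0
scene [ 606. -110.] [ 34. 111.] yaw 0.8
scene [ 605. -188.] [ 33. 111.] yaw -4.3
scene [614. 173.] [29. 75.] yaw -0.3
scene [613.  95.] [28. 75.] yaw 3.7
scene [466. 105.] [ 28. 111.] yaw -1.5
scene [ 465. -117.] [ 28. 111.] yaw 3.6
scene [ 464. -190.] [ 29. 112.] yaw -0.0
scene [470. 171.] [30. 80.] yaw -0.8
side [610.  24.] [ 29. 112.] yaw -0.0
side [609. -51.] [ 29. 112.] yaw -4.9
side [ 605. -116.] [ 28. 111.] yaw 0.3
side [ 603. -192.] [ 28. 111.] yaw -3.6
side [613. 171.] [31. 76.] yaw -3.3
side [611.  93.] [30. 76.] yaw 3.2
side [465. 104.] [ 29. 110.] yaw -1.4
side [ 464. -119.] [ 28. 111.] yaw 3.5
side [ 463. -192.] [ 28. 111.] yaw -0.8
side [466. 169.] [30. 75.] yaw -2.4
```

View pics/lamp.png

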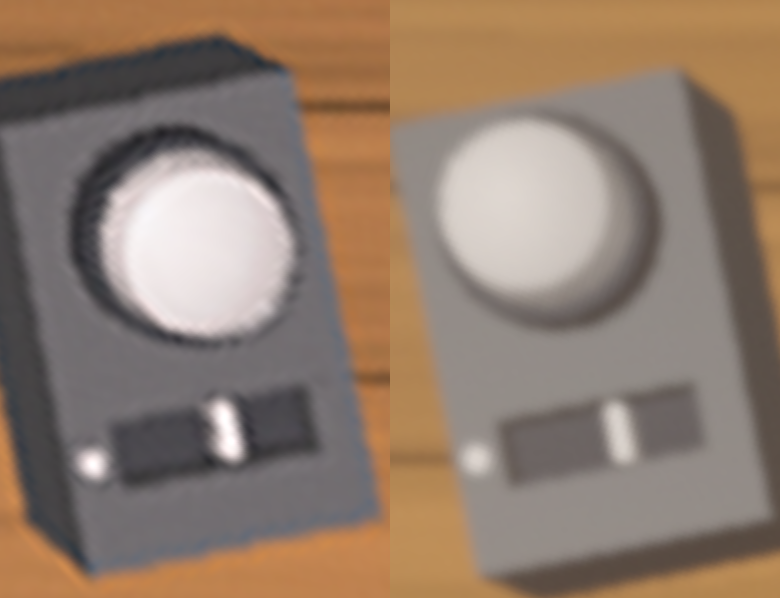

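View pics/b_scene.png

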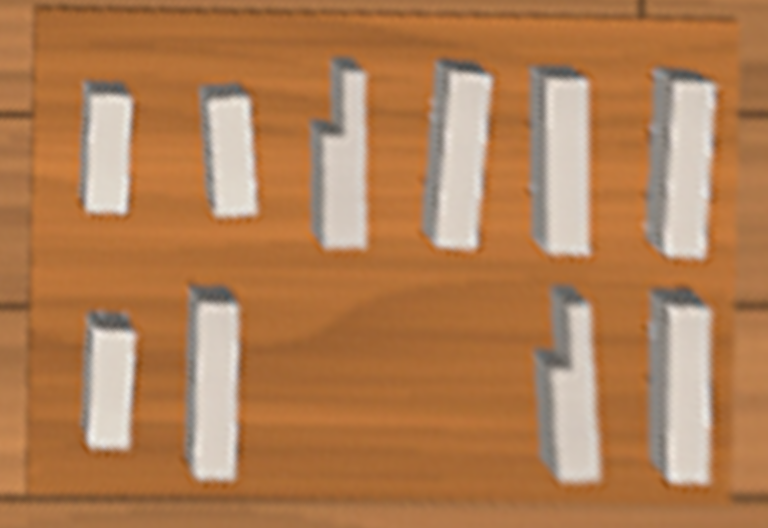

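The bars are clearly resolved: five bad ones, two broken with the missing half on the far +y side and three short. The lamp slot is centred near (500,-373) with lamp yaw about 11°, and the rib is at the off end near (502,-380). I'll now move toward the lamp.

>>> jog_arm --pt "100 -40 -34 0 0 0 80" --pt "100 -40 -34 0 0 0 80" --pt "100 -40 -34 0 0 0 80" --pt "100 -40 -34 0 0 0 80" --pt "100 -40 -34 0 0 0 80" --pt "100 -40 -34 0 0 0 80" --pt "100 -40 -34 0 0 0 80" --pt "200 -40 -34 0 0 0 80" --pt "200 -40 -34 0 0 0 80" --pt "200 -40 -34 0 0 0 80" --pt "200 -40 -34 0 0 0 80" --pt "200 -40 -34 0 0 0 80" --grip_force 60

```text
clock: 2.2
ee_pos: [454.4, 171.6, 250.8]
tcp_rot: [[0.135, 0.991, 0.001], [0.991, -0.135, 0.0], [0.0, 0.001, -1.0]]
ft_force: [0.5, -0.0, -0.3]
grip_width: 18.3
```

>>> jog_arm --pt "205 -54.1 12.2 4 0 0 71" --pt "205 -54.1 12.2 4 0 0 71" --pt "205 -54.1 12.2 4 0 0 71" --pt "205 -54.1 12.2 4 0 0 71" --pt "205 -54.1 12.2 4 0 0 71" --pt "205 -54.1 12.2 4 0 0 71" --pt "205 -54.1 12.2 4 0 0 71" --pt "205 -54.1 12.2 4 0 0 71" --pt "205 -54.1 12.2 4 0 0 71" --pt "205 -54.1 12.2 4 0 0 71" --pt "205 -54.1 12.2 4 0 0 71" --pt "205 -54.1 12.2 4 0 0 71"

```text
clock: 3.2
ee_pos: [496.8, -325.6, 214.7]
tcp_rot: [[0.981, 0.194, 0.001], [0.194, -0.981, 0.0], [0.001, 0.0, -1.0]]
ft_force: [0.6, -0.4, 1.4]
grip_width: 16.7
```

```bash
cat >> h.py <<'E'
def goto(x,y,z,ang):  # world target + tool-y angle (deg) -> row numbers (cm, deg)
    s=arm.state();R=np.array(s['tcp_rot']);d=R.T@(np.array([x,y,z])-s['ee_pos'])/10
    a=np.radians(ang);Y=np.array([np.cos(a),np.sin(a),0]);Z=np.array([0,0,-1.]);Rt=np.c_[np.cross(Y,Z),Y,Z]
    rv=np.degrees(cv2.Rodrigues(R.T@Rt)[0].ravel())
    print('at',np.round(s['ee_pos'],1),'w',round(float(s['grip_width']),1),'t',round(s['clock'],1),'row',np.round(d,2),np.round(rv,1))
E
python3 - <<'E'
from h import *
goto(502,-380,110,-79)
E
```

```text
at [ 496.8 -325.6  214.7] w 16.7 t 3.2 row [-0.56  5.43 10.47] [ 0.  -0.1  0.2]
```

>>> jog_arm --pt "205 -0.5 5.4 3 0 0 0.2" --pt "205 -0.5 5.4 8 0 0 0.2" --pt "205 -0.5 5.4 10 0 0 0.2" --pt "205 -0.5 5.4 10 0 0 0.2" --pt "205 -0.5 5.4 10 0 0 0.2"

```text
clock: 3.62
ee_pos: [500.5, -378.0, 111.6]
tcp_rot: [[0.982, 0.189, -0.004], [0.189, -0.982, 0.005], [-0.003, -0.006, -1.0]]
ft_force: [-0.3, 0.4, 0.4]
grip_width: 16.2
```

```bash
python3 - <<'E'
from h import *
im=vision.snapshot('wrist');c=vision.camera_info('wrist');print(c)
cv2.imwrite('pics/w1.png',cv2.resize(im[:,:,::-1],(800,600),interpolation=cv2.INTER_CUBIC))
print([(np.round(d['position'],1),d['confidence']) for d in vision.spot_point('switch_top','wrist')])
print([(np.round(d['position'],1),d['confidence']) for d in vision.spot_point('lamp','wrist')])
goto(502,-380,110,-79)
E
```

```text
{'fov_y': 65.70646984690485, 'cx': 278.23033718917554, 'cy': 209.8060906246043, 'T': array([[ 1.90012197e-01, -9.28282269e-01, -3.19667630e-01,
         5.84492273e+02],
       [-9.81777342e-01, -1.80630709e-01, -5.90406523e-02,
        -3.63166606e+02],
       [-2.93539974e-03,  3.25060880e-01, -9.45688536e-01,
         2.40086180e+02],
       [ 0.00000000e+00,  0.00000000e+00,  0.00000000e+00,
         1.00000000e+00]])}
[(array([ 497.5, -382.3,   50.5]), 0.7)]
[(array([ 546.1, -365.4,   -4.6]), 0.76)]
at [ 504.2 -380.2  118.2] w 16.5 t 3.8 row [-0.22 -0.07  0.82] [ 0.2 -0.3  0. ]
```

View pics/w1.png

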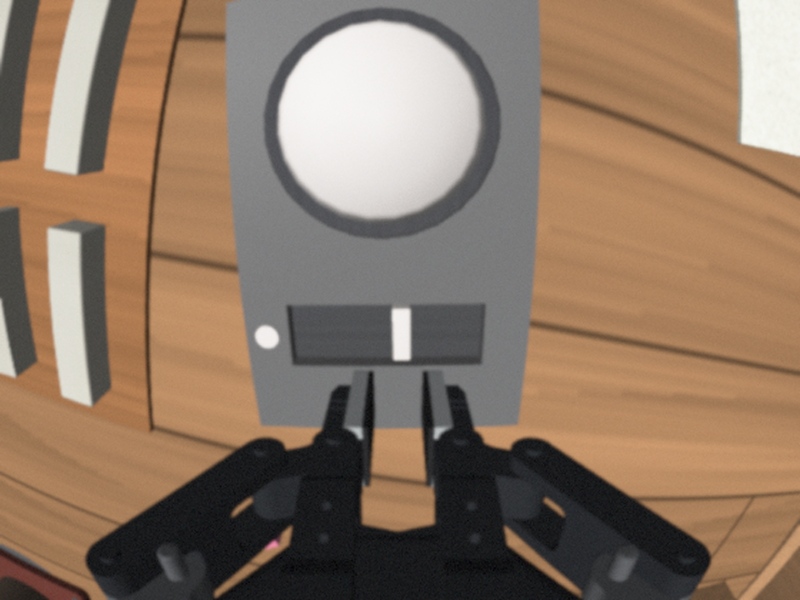

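The wrist view shows the rib at (401,334), the slot corners at (288..485, 304..364), and the dot on the left at (267,337). I'll back-project these.

```bash
cat >> h.py <<'E'
def fish(c,u,v,z):
    f=210/np.tan(np.radians(c['fov_y'])/2);p=np.array([u-c['cx'],v-c['cy']]);r=np.hypot(*p);th=r/f
    d=np.r_[p/max(r,1e-9)*np.sin(th),np.cos(th)];T=np.array(c['T']);w=T[:3,:3]@d
    return T[:3,3]+w*(z-T[2,3])/w[2]
E
python3 - <<'E'
from h import *
c=vision.camera_info('wrist')
for u,v in[(401,334),(288,305),(485,304),(482,363),(294,364),(267,337)]: print(np.round(fish(c,u*.7,v*.7,45),1))
goto(502,-380,110,-79)
E
```

```text
[ 503.4 -381.8   45. ]
[ 507.5 -327.8   45. ]
[ 525.2 -416.8   45. ]
[ 495.7 -423.2   45. ]
[ 477.7 -334.    45. ]
[ 489.3 -319.3   45. ]
at [ 504.2 -380.2  118.2] w 16.5 t 3.8 row [-0.22 -0.07  0.82] [ 0.2 -0.3  0. ]
```

>>> jog_arm --pt "205 -0.16 0.2 1 0.2 -0.3 0" --pt "205 -0.16 0.2 3 0.2 -0.3 0" --pt "205 -0.16 0.2 4.8 0.2 -0.3 0" --pt "205 -0.16 0.2 4.8 0.2 -0.3 0" --pt "205 -0.16 0.2 4.8 0.2 -0.3 0" --pt "205 -0.16 0.2 4.8 0.2 -0.3 0" --pt "205 -0.16 0.2 4.8 0.2 -0.3 0" --pt "205 -0.16 0.2 4.8 0.2 -0.3 0"

```text
clock: 4.43
ee_pos: [504.2, -383.4, 72.1]
tcp_rot: [[0.982, 0.191, 0.001], [0.191, -0.982, -0.003], [0.001, 0.003, -1.0]]
ft_force: [-0.6, -0.0, 1.4]
grip_width: 16.5
```

```bash
python3 - <<'E'
from h import *
im=vision.snapshot('wrist');c=vision.camera_info('wrist')
cv2.imwrite('pics/w2.png',cv2.resize(im[200:330,150:410,::-1],(780,390),interpolation=cv2.INTER_CUBIC))
goto(503,-382.5,57,-79)
E
```

```text
at [ 503.9 -383.2   71.7] w 16.4 t 4.5 row [-0.08 -0.09  1.47] [ 0.1 -0.   0. ]
```

View pics/w2.png

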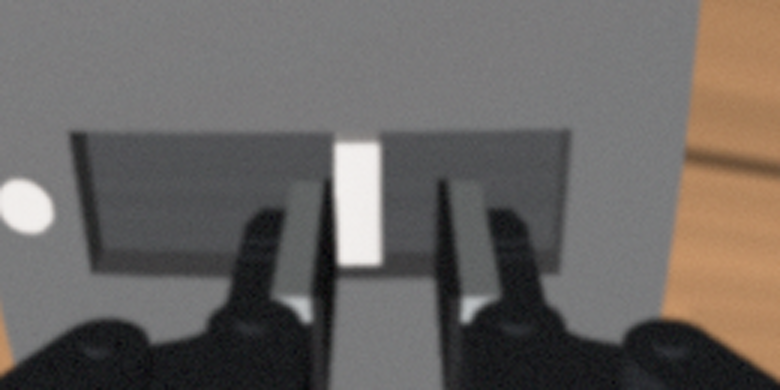

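The rib sits about 4 mm toward the dot from the jaw centre, so I'll shift and then descend to straddle it.

>>> jog_arm --pt "205 -0.1 -0.35 0 0 0 0" --pt "205 -0.1 -0.35 0.3 0 0 0" --pt "205 -0.1 -0.35 0.6 0 0 0" --pt "205 -0.1 -0.35 0.9 0 0 0" --pt "205 -0.1 -0.35 1.1 0 0 0" --pt "205 -0.1 -0.35 1.2 0 0 0" --pt "205 -0.1 -0.35 1.3 0 0 0" --pt "205 -0.1 -0.35 1.4 0 0 0" --pt "205 -0.1 -0.35 1.4 0 0 0" --pt "205 -0.1 -0.35 1.4 0 0 0"

```text
clock: 5.32
ee_pos: [502.4, -380.1, 57.7]
tcp_rot: [[0.982, 0.191, 0.001], [0.191, -0.982, -0.002], [0.0, 0.003, -1.0]]
ft_force: [-0.3, -0.1, -0.3]
grip_width: 16.4
```

>>> jog_arm --pt "205 0 -0.3 0 0 0 0" --pt "205 0 -0.6 0 0 0 0" --pt "205 0 -0.9 0 0 0 0" --pt "205 0 -1.2 0 0 0 0" --pt "205 0 -1.5 0 0 0 0" --pt "205 0 -1.7 0 0 0 0" --pt "205 0 -1.8 0 0 0 0" --pt "205 0 -1.9 0 0 0 0" --pt "205 0 -2.0 0 0 0 0" --pt "205 0 -2.0 0 0 0 0" --pt "205 0 -2.0 0 0 0 0"

```text
clock: 6.23
ee_pos: [498.6, -360.4, 57.7]
tcp_rot: [[0.982, 0.191, 0.001], [0.191, -0.982, -0.002], [0.001, 0.002, -1.0]]
ft_force: [-0.0, -2.2, 1.4]
grip_width: 16.8
```

>>> jog_arm --pt "205 0 -0.1 0 0 0 0" --pt "205 0 -0.2 0 0 0 0" --pt "205 0 -0.3 0 0 0 0" --pt "205 0 -0.3 0 0 0 0" --pt "205 0 -0.3 0 0 0 0"

```text
clock: 6.65
ee_pos: [498.4, -359.5, 57.8]
tcp_rot: [[0.982, 0.191, 0.003], [0.191, -0.982, -0.006], [0.001, 0.007, -1.0]]
ft_force: [1.5, -9.2, -4.8]
grip_width: 17.0
```

```bash
python3 - <<'E'
from h import *
im=vision.snapshot('wrist')
cv2.imwrite('pics/w3.png',cv2.resize(im[200:330,150:410,::-1],(780,390),interpolation=cv2.INTER_CUBIC))
goto(503,-382.5,57,-79);print(arm.state()['ft_force'])
E
```

```text
at [ 498.4 -359.5   57.8] w 16.9 t 6.7 row [0.01 2.35 0.09] [ 0.4 -0.1  0. ]
[ 1.43031054 -9.17223752 -4.53488928]
```

View pics/w3.png

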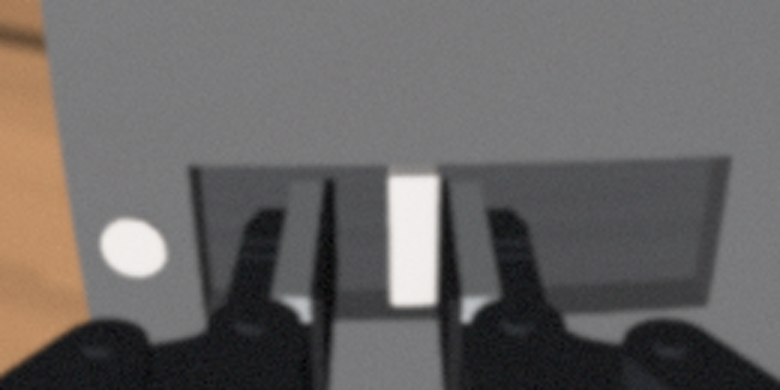

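The force reached 9 N at the stop and the rib is about 7.7 mm past the slot centre, so the switch is fully on. I'll retreat upward.

>>> jog_arm --pt "205 0 0.4 0 0 0 0" --pt "205 0 0.4 -1.5 0 0 0" --pt "180 0 0.4 -5 0 0 0" --pt "120 0 0.4 -9 0 0 0" --pt "110 0 0 -12 0 0 11" --pt "110 0 -4 -12 0 0 11" --pt "110 0 -8 -12 0 0 11" --pt "110 0 -11 -12 0 0 11" --pt "110 0 -11 -12 0 0 11"

```text
clock: 7.45
ee_pos: [475.7, -245.1, 176.2]
tcp_rot: [[1.0, 0.003, 0.0], [0.003, -1.0, -0.002], [0.0, 0.002, -1.0]]
ft_force: [0.6, -0.5, -0.9]
grip_width: 48.7
```

```bash
cat >> h.py <<'E'
def props(n):
    im=np.ascontiguousarray(vision.snapshot(n)[:,:,::-1])
    g=cv2.cvtColor(rect(im,n,32,360,250,500,370,3),cv2.COLOR_BGR2HSV)
    m=((g[:,:,1]<55)&(g[:,:,2]>150)).astype(np.uint8)
    k,lab,st,ce=cv2.connectedComponentsWithStats(m)
    for i in range(1,k):
        if st[i,4]<5000: continue
        cs=cv2.findContours((lab==i).astype(np.uint8),0,2)[0][0]
        p=cv2.boxPoints(cv2.minAreaRect(cs));w=np.c_[730-p[:,1]/3,250-p[:,0]/3]
        e=[w[1]-w[0],w[2]-w[1]];L=[np.linalg.norm(v) for v in e];v=e[int(np.argmax(L))];v=v*np.sign(v[0])
        print(n,np.round(w.mean(0)).tolist(),np.round(sorted(L)).tolist(),'yaw',round(float(np.degrees(np.arctan2(v[1],v[0]))),1))
E
python3 - <<'E'
from h import *
props('side');props('scene')
goto(452,-119,120,-86.5)
E
```

```text
side [626.0, -52.0] [29.0, 77.0] yaw -5.6
side [614.0, -116.0] [28.0, 95.0] yaw -0.2
side [603.0, -192.0] [28.0, 111.0] yaw -3.7
side [465.0, -119.0] [29.0, 113.0] yaw 3.7
side [465.0, 104.0] [29.0, 110.0] yaw -1.4
side [463.0, -191.0] [31.0, 111.0] yaw -1.0
side [466.0, 169.0] [31.0, 74.0] yaw -2.5
scene [611.0, 26.0] [28.0, 110.0] yaw -0.0
scene [610.0, -48.0] [30.0, 111.0] yaw -4.9
scene [607.0, -110.0] [35.0, 111.0] yaw 0.8
scene [605.0, -187.0] [34.0, 111.0] yaw -4.3
scene [617.0, 174.0] [30.0, 80.0] yaw -2.2
scene [613.0, 96.0] [28.0, 75.0] yaw 3.7
scene [466.0, 105.0] [29.0, 111.0] yaw -1.4
scene [466.0, -117.0] [28.0, 112.0] yaw 3.3
scene [464.0, -189.0] [30.0, 112.0] yaw 0.4
scene [470.0, 172.0] [30.0, 80.0] yaw -2.6
at [ 477.1 -249.4  177.1] w 48.4 t 7.5 row [ -2.49 -13.08   5.63] [ 0.3 -0.1 -3.4]
```

>>> jog_arm --pt "110 -2.5 -13 4 0.3 0 -3.5" --pt "110 -2.5 -13 5 0.3 0 -3.5" --pt "110 -2.5 -13 6 0.3 0 -3.5" --pt "110 -2.5 -13 6 0.3 0 -3.5" --pt "110 -2.5 -13 6 0.3 0 -3.5" --pt "110 -2.5 -13 9 0.3 0 -3.5" --pt "110 -2.5 -13 12 0.3 0 -3.5" --pt "110 -2.5 -13 13.5 0.3 0 -3.5" --pt "110 -2.5 -13 14.5 0.3 0 -3.5" --pt "110 -2.5 -13 14.9 0.3 0 -3.5" --pt "110 -2.5 -13 14.9 0.3 0 -3.5"

```text
clock: 8.47
ee_pos: [452.4, -121.1, 27.0]
tcp_rot: [[0.998, 0.062, 0.002], [0.062, -0.998, -0.0], [0.002, 0.0, -1.0]]
ft_force: [-0.6, 0.2, 1.1]
grip_width: 48.5
```

>>> jog_arm --pt "180 0 0 0 0 0 0" --pt "255 0 0 0 0 0 0" --pt "255 0 0 0 0 0 0" --pt "255 0 0 0 0 0 0" --pt "255 0 0 0 0 0 0" --pt "255 0 0 0 0 0 0" --pt "255 0 0 0 0 0 0"

```text
clock: 9.05
ee_pos: [453.8, -121.9, 28.5]
tcp_rot: [[0.998, 0.062, 0.005], [0.062, -0.998, -0.002], [0.005, 0.002, -1.0]]
ft_force: [-0.1, -1.4, 6.0]
grip_width: 24.9
```

>>> jog_arm --pt "255 0 0 -3 0 0 0" --pt "255 0 0 -7 0 0 0" --pt "255 0 -1 -11 0 0 0" --pt "255 0.5 -5 -11 0 0 0" --pt "255 1 -9 -11 0 0 0" --pt "255 1.5 -13 -11 0 0 0" --pt "255 2 -17 -11 0 0 0" --pt "255 2.5 -21 -11 0 0 0" --pt "255 3 -25 -11 0 0 0" --pt "255 3.5 -29 -11 0 0 0" --pt "255 4 -33 -11 0 0 0" --pt "255 4.2 -36 -11 0 0 0" --grip_force 90

```text
clock: 10.05
ee_pos: [472.3, 243.3, 138.2]
tcp_rot: [[0.998, 0.064, 0.005], [0.064, -0.998, -0.001], [0.005, 0.001, -1.0]]
ft_force: [0.1, 0.0, -0.8]
grip_width: 24.1
```

>>> jog_arm --pt "255 0.5 -4 0 0 0 0" --pt "255 0.5 -8.5 0 0 0 0" --pt "255 0.5 -8.7 0 0 0 0" --pt "255 0.5 -8.7 3 0 0 0" --pt "255 0.5 -8.7 6 0 0 0" --pt "255 0.5 -8.7 7.3 0 0 0" --pt "255 0.5 -8.7 7.3 0 0 0" --pt "255 0.5 -8.7 7.3 0 0 0" --pt "140 0.5 -8.7 7.3 0 0 0" --pt "140 0.5 -8.7 7.3 0 0 0" --pt "140 0.5 -8.7 7.3 0 0 0" --pt "140 0.5 -8.7 7.3 0 0 0"

```text
clock: 11.05
ee_pos: [473.2, 330.7, 66.7]
tcp_rot: [[0.998, 0.063, 0.008], [0.063, -0.998, 0.0], [0.008, 0.0, -1.0]]
ft_force: [-0.3, 0.1, 0.2]
grip_width: 38.5
```

>>> jog_arm --pt "140 0 0 -4 0 0 0" --pt "110 0 0 -8 0 0 0" --pt "110 0 3 -9 0 0 3.6" --pt "110 0 7 -9 0 0 3.6" --pt "110 0 11 -9 0 0 3.6" --pt "110 0 14 -9 0 0 3.6" --pt "110 0 14 -9 0 0 3.6"

```text
clock: 11.63
ee_pos: [482.0, 186.6, 157.6]
tcp_rot: [[1.0, -0.003, 0.009], [-0.003, -1.0, -0.002], [0.009, 0.002, -1.0]]
ft_force: [0.7, 0.1, -0.6]
grip_width: 48.5
```

```bash
python3 - <<'E'
from h import *
props('side');props('scene')
im=vision.snapshot('scene');cv2.imwrite('pics/s2.png',cv2.resize(im[150:400,150:500,::-1],(700,500),interpolation=cv2.INTER_CUBIC))
goto(467,170,120,-92)
E
```

```text
side [610.0, 24.0] [29.0, 113.0] yaw -0.0
side [609.0, -51.0] [29.0, 112.0] yaw -4.6
side [605.0, -116.0] [29.0, 111.0] yaw 0.2
side [603.0, -192.0] [29.0, 111.0] yaw -3.6
side [613.0, 170.0] [32.0, 76.0] yaw -4.0
side [611.0, 93.0] [31.0, 76.0] yaw 2.7
side [465.0, 103.0] [30.0, 110.0] yaw -1.6
side [463.0, -192.0] [29.0, 111.0] yaw -0.8
side [466.0, 169.0] [31.0, 75.0] yaw -2.3
scene [611.0, 26.0] [28.0, 110.0] yaw -0.0
scene [610.0, -48.0] [30.0, 111.0] yaw -4.9
scene [607.0, -110.0] [35.0, 111.0] yaw 1.0
scene [605.0, -187.0] [34.0, 111.0] yaw -4.2
scene [617.0, 174.0] [30.0, 80.0] yaw -2.2
scene [613.0, 96.0] [28.0, 75.0] yaw 3.7
scene [466.0, 105.0] [29.0, 111.0] yaw -1.6
scene [464.0, -190.0] [30.0, 112.0] yaw -0.0
scene [470.0, 172.0] [30.0, 80.0] yaw -2.7
at [481.9 191.  157.5] w 48.7 t 11.8 row [-1.52  2.1   3.74] [-0.1 -0.5  2. ]
```

View pics/s2.png

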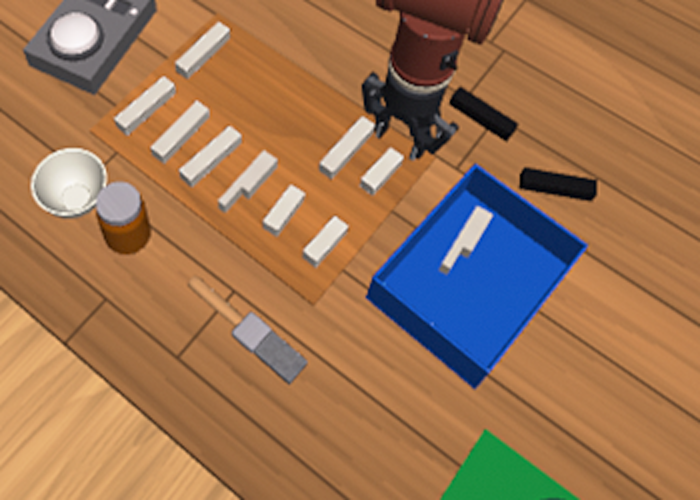

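The broken prop is in the bin and nothing else has moved. Next is the near short prop.

>>> jog_arm --pt "110 -1.4 2.1 3 0 -0.5 2" --pt "110 -1.4 2.1 4 0 -0.5 2" --pt "110 -1.4 2.1 7 0 -0.5 2" --pt "110 -1.4 2.1 10 0 -0.5 2" --pt "110 -1.4 2.1 12 0 -0.5 2" --pt "110 -1.4 2.1 12.9 0 -0.5 2" --pt "110 -1.4 2.1 12.9 0 -0.5 2" --pt "180 -1.4 2.1 12.9 0 -0.5 2" --pt "255 -1.4 2.1 12.9 0 -0.5 2" --pt "255 -1.4 2.1 12.9 0 -0.5 2" --pt "255 -1.4 2.1 12.9 0 -0.5 2" --pt "255 -1.4 2.1 12.9 0 -0.5 2"

```text
clock: 12.78
ee_pos: [470.6, 170.6, 30.1]
tcp_rot: [[0.999, -0.036, 0.004], [-0.036, -0.999, 0.002], [0.004, -0.002, -1.0]]
ft_force: [-0.7, 1.1, 5.8]
grip_width: 24.5
```

>>> jog_arm --pt "255 0 0 0 0 0 0" --pt "255 0 0 0 0 0 0" --pt "255 0 0 0 0 0 0"

```text
clock: 13.03
ee_pos: [470.6, 170.5, 30.3]
tcp_rot: [[0.999, -0.036, 0.004], [-0.036, -0.999, 0.002], [0.004, -0.002, -1.0]]
ft_force: [-0.8, -0.5, -1.1]
grip_width: 24.4
```

>>> jog_arm --pt "255 0 0 -4 0 0 0" --pt "255 0 0 -8 0 0 0" --pt "255 1 -2 -10.5 0 0 0" --pt "255 4 -6 -10.5 0 0 0" --pt "255 7 -9.5 -10.5 0 0 0" --pt "255 9 -13 -10.5 0 0 0" --pt "255 11.3 -16.2 -10.5 0 0 0" --pt "255 11.3 -16.2 -10.5 0 0 0" --pt "255 11.3 -16.2 -8 0 0 0" --pt "255 11.3 -16.2 -5 0 0 0" --pt "255 11.3 -16.2 -3.7 0 0 0" --pt "255 11.3 -16.2 -3.7 0 0 0"

```text
clock: 14.03
ee_pos: [585.3, 326.6, 62.5]
tcp_rot: [[0.999, -0.036, -0.005], [-0.036, -0.999, -0.002], [-0.005, 0.002, -1.0]]
ft_force: [-0.6, 0.5, -1.6]
grip_width: 24.1
```

>>> jog_arm --pt "140 0 0 0 0 0 0" --pt "140 0 0 0 0 0 0" --pt "140 0 0 0 0 0 0" --pt "140 0 0 -4 0 0 0" --pt "110 0 0 -8 0 0 0" --pt "110 0.5 4 -9 0 0 0" --pt "110 1 8 -9 0 0 0" --pt "110 1.5 12 -9 0 0 0" --pt "110 2 15.5 -9 0 0 0" --pt "110 2 15.5 -9 0 0 0"

```text
clock: 14.87
ee_pos: [602.2, 165.1, 155.3]
tcp_rot: [[0.999, -0.041, -0.001], [-0.041, -0.999, -0.004], [-0.001, 0.004, -1.0]]
ft_force: [0.2, 0.4, -0.5]
grip_width: 48.3
```

```bash
python3 - <<'E'
from h import *
props('scene')
goto(614,171.5,28,-92)
E
```

```text
scene [611.0, 26.0] [29.0, 111.0] yaw -0.0
scene [611.0, -45.0] [35.0, 111.0] yaw -4.9
scene [607.0, -109.0] [36.0, 111.0] yaw 0.8
scene [605.0, -186.0] [38.0, 111.0] yaw -4.2
scene [617.0, 174.0] [30.0, 80.0] yaw -2.2
scene [613.0, 97.0] [30.0, 75.0] yaw 3.5
scene [464.0, -189.0] [30.0, 112.0] yaw -0.0
at [601.8 167.8 155.1] w 48.7 t 14.9 row [ 1.22 -0.44 12.71] [ 0.1  0.1 -0.3]
```

>>> jog_arm --pt "110 1.2 -0.4 3 0 0 0" --pt "110 1.2 -0.4 6 0 0 0" --pt "110 1.2 -0.4 9 0 0 0" --pt "110 1.2 -0.4 11.5 0 0 0" --pt "110 1.2 -0.4 12.6 0 0 0" --pt "110 1.2 -0.4 12.6 0 0 0" --pt "180 1.2 -0.4 12.6 0 0 0" --pt "255 1.2 -0.4 12.6 0 0 0" --pt "255 1.2 -0.4 12.6 0 0 0" --pt "255 1.2 -0.4 12.6 0 0 0" --pt "255 1.2 -0.4 12.6 0 0 0" --pt "255 1.2 -0.4 12.6 0 0 0"

```text
clock: 15.92
ee_pos: [615.8, 171.7, 32.0]
tcp_rot: [[0.999, -0.041, 0.003], [-0.041, -0.999, -0.001], [0.003, 0.001, -1.0]]
ft_force: [-0.6, 0.4, 6.5]
grip_width: 24.0
```

>>> jog_arm --pt "255 0 0 0 0 0 0" --pt "255 0 0 0 0 0 0" --pt "255 0 0 -3 0 0 0" --pt "255 0 0 -7 0 0 0" --pt "255 0 0 -10.5 0 0 0" --pt "255 0 0 -10.5 0 0 0"

```text
clock: 16.42
ee_pos: [620.5, 172.5, 146.2]
tcp_rot: [[0.999, -0.041, 0.017], [-0.041, -0.999, 0.001], [0.017, -0.002, -1.0]]
ft_force: [1.7, -0.1, 0.8]
grip_width: 23.7
```

>>> jog_arm --pt "255 -0.6 -4 0 0 0 0" --pt "255 -1.2 -8 0 0 0 0" --pt "255 -1.8 -12 0 0 0 0" --pt "255 -2.4 -16 0 0 0 0" --pt "255 -3 -20 0 0 0 0" --pt "255 -3.8 -23.8 0 0 0 0" --pt "255 -3.8 -23.8 0 0 0 0" --pt "255 -3.8 -23.8 3 0 0 0" --pt "255 -3.8 -23.8 6 0 0 0" --pt "255 -3.8 -23.8 7.8 0 0 0" --pt "255 -3.8 -23.8 7.8 0 0 0"

```text
clock: 17.33
ee_pos: [589.7, 409.8, 61.3]
tcp_rot: [[0.999, -0.04, 0.008], [-0.04, -0.999, -0.004], [0.008, 0.003, -1.0]]
ft_force: [-1.2, -0.3, -2.0]
grip_width: 24.1
```

>>> jog_arm --pt "140 0 0 0 0 0 0" --pt "140 0 0 0 0 0 0" --pt "140 0 0 0 0 0 0" --pt "140 0 0 -4 0 0 0" --pt "110 0 0 -8 0 0 -6" --pt "110 0 6 -9 0 0 -6" --pt "110 0 12 -9 0 0 -6" --pt "110 0 18 -9 0 0 -6" --pt "110 0 24 -9 0 0 -6" --pt "110 0 30 -9 0 0 -6" --pt "110 0 31 -9 0 0 -6" --pt "110 0 31 -9 0 0 -6"

```text
clock: 18.33
ee_pos: [578.1, 117.4, 154.9]
tcp_rot: [[0.998, 0.064, 0.012], [0.064, -0.998, -0.004], [0.012, 0.004, -1.0]]
ft_force: [1.2, -0.3, 0.4]
grip_width: 48.9
```

```bash
python3 - <<'E'
from h import *
props('scene');props('side')
goto(612.5,94.5,30,-86.5)
E
```

```text
scene [611.0, 26.0] [28.0, 111.0] yaw -0.0
scene [611.0, -45.0] [35.0, 111.0] yaw -5.0
scene [607.0, -109.0] [36.0, 111.0] yaw 0.9
scene [605.0, -186.0] [38.0, 111.0] yaw -3.7
scene [613.0, 96.0] [30.0, 75.0] yaw 2.2
scene [464.0, -189.0] [30.0, 112.0] yaw 0.8
scene [433.0, 107.0] [30.0, 45.0] yaw 1.5
side [610.0, 24.0] [30.0, 113.0] yaw -0.0
side [609.0, -51.0] [30.0, 112.0] yaw -4.7
side [605.0, -117.0] [29.0, 111.0] yaw 0.4
side [603.0, -192.0] [29.0, 111.0] yaw -3.5
side [611.0, 92.0] [32.0, 76.0] yaw 3.1
side [465.0, 103.0] [30.0, 110.0] yaw -1.6
side [463.0, -192.0] [29.0, 111.0] yaw -0.8
at [578.5 113.6 154.8] w 48.5 t 18.4 row [ 3.14  2.02 12.53] [ 0.4 -0.6 -0.2]
```

>>> jog_arm --pt "110 3.1 2 2 0.4 -0.6 0" --pt "110 3.1 2 5 0.4 -0.6 0" --pt "110 3.1 2 8 0.4 -0.6 0" --pt "110 3.1 2 11 0.4 -0.6 0" --pt "110 3.1 2 12.4 0.4 -0.6 0" --pt "110 3.1 2 12.4 0.4 -0.6 0" --pt "180 3.1 2 12.4 0.4 -0.6 0" --pt "255 3.1 2 12.4 0.4 -0.6 0" --pt "255 3.1 2 12.4 0.4 -0.6 0" --pt "255 3.1 2 12.4 0.4 -0.6 0" --pt "255 3.1 2 12.4 0.4 -0.6 0" --pt "255 3.1 2 12.4 0.4 -0.6 0"

```text
clock: 19.43
ee_pos: [614.3, 95.1, 34.2]
tcp_rot: [[0.998, 0.059, 0.006], [0.059, -0.998, 0.001], [0.006, -0.001, -1.0]]
ft_force: [-0.9, 0.2, 6.9]
grip_width: 23.8
```

>>> jog_arm --pt "255 0 0 0 0 0 0" --pt "255 0 0 0 0 0 0" --pt "255 0 0 -3 0 0 0" --pt "255 0 0 -7 0 0 0" --pt "255 0 0 -10.5 0 0 0" --pt "255 0 0 -10.5 0 0 0"

```text
clock: 19.93
ee_pos: [618.7, 95.2, 148.3]
tcp_rot: [[0.998, 0.059, 0.019], [0.059, -0.998, 0.001], [0.019, -0.0, -1.0]]
ft_force: [2.4, 0.2, -0.6]
grip_width: 24.0
```

>>> jog_arm --pt "255 0 -4 0 0 0 2" --pt "255 -0.3 -8 0 0 0 3.4" --pt "255 -0.5 -12 0 0 0 3.4" --pt "255 -0.8 -16 0 0 0 3.4" --pt "255 -1 -20 0 0 0 3.4" --pt "255 -1.1 -24 0 0 0 3.4" --pt "255 -1.1 -27.7 0 0 0 3.4" --pt "255 -1.1 -27.7 0 0 0 3.4" --pt "255 -1.1 -27.7 3 0 0 3.4" --pt "255 -1.1 -27.7 6 0 0 3.4" --pt "255 -1.1 -27.7 6.8 0 0 3.4" --pt "255 -1.1 -27.7 6.8 0 0 3.4"

```text
clock: 20.93
ee_pos: [589.8, 369.5, 75.6]
tcp_rot: [[1.0, -0.001, 0.012], [-0.001, -1.0, -0.002], [0.012, 0.002, -1.0]]
ft_force: [-0.2, -1.2, -1.4]
grip_width: 24.0
```

>>> jog_arm --pt "140 0 0 0 0 0 0" --pt "140 0 0 0 0 0 0" --pt "140 0 0 0 0 0 0" --pt "140 0 0 -4 0 0 0" --pt "110 0 0 -8 0 0 0" --pt "110 0 6 -9 0 0 0" --pt "110 0 12 -9 0 0 0" --pt "110 0 18 -9 0 0 0" --pt "110 0 24 -9 0 0 0" --pt "110 0 30 -9 0 0 0" --pt "110 0 33 -9 0 0 0" --pt "110 0 33 -9 0 0 0"

```text
clock: 21.93
ee_pos: [589.4, 76.7, 168.6]
tcp_rot: [[1.0, -0.001, 0.016], [-0.001, -1.0, -0.002], [0.016, 0.002, -1.0]]
ft_force: [0.7, -0.7, 0.5]
grip_width: 48.3
```

```bash
python3 - <<'E'
from h import *
props('scene');props('side')
goto(598,25,30,-90)
E
```

```text
scene [611.0, 28.0] [32.0, 111.0] yaw -0.0
scene [611.0, -45.0] [35.0, 111.0] yaw -4.9
scene [607.0, -109.0] [36.0, 111.0] yaw 0.9
scene [605.0, -186.0] [38.0, 111.0] yaw -4.3
scene [466.0, 106.0] [29.0, 111.0] yaw -1.2
scene [464.0, -189.0] [30.0, 112.0] yaw 0.8
side [610.0, 23.0] [30.0, 113.0] yaw 0.2
side [609.0, -51.0] [30.0, 112.0] yaw -4.7
side [605.0, -117.0] [29.0, 111.0] yaw 0.3
side [603.0, -192.0] [29.0, 111.0] yaw -3.5
side [465.0, 103.0] [31.0, 110.0] yaw -1.4
side [463.0, -192.0] [29.0, 111.0] yaw -1.0
at [589.9  72.6 168.6] w 48.6 t 22.0 row [ 0.62  4.69 13.89] [ 0.3 -0.9 -0.4]
```

>>> jog_arm --pt "110 0.6 4.7 1 0.3 -0.9 -0.4" --pt "110 0.6 4.7 4 0.3 -0.9 -0.4" --pt "110 0.6 4.7 8 0.3 -0.9 -0.4" --pt "110 0.6 4.7 11.5 0.3 -0.9 -0.4" --pt "110 0.6 4.7 13.8 0.3 -0.9 -0.4" --pt "110 0.6 4.7 13.8 0.3 -0.9 -0.4" --pt "180 0.6 4.7 13.8 0.3 -0.9 -0.4" --pt "255 0.6 4.7 13.8 0.3 -0.9 -0.4" --pt "255 0.6 4.7 13.8 0.3 -0.9 -0.4" --pt "255 0.6 4.7 13.8 0.3 -0.9 -0.4" --pt "255 0.6 4.7 13.8 0.3 -0.9 -0.4" --pt "255 0.6 4.7 13.8 0.3 -0.9 -0.4"

```text
clock: 23.03
ee_pos: [600.0, 25.1, 33.9]
tcp_rot: [[1.0, 0.0, 0.005], [0.0, -1.0, 0.001], [0.005, -0.001, -1.0]]
ft_force: [-0.1, 0.8, 6.5]
grip_width: 24.2
```

>>> jog_arm --pt "255 0 0 0 0 0 0" --pt "255 0 0 0 0 0 0" --pt "255 0 0 -3 0 0 0" --pt "255 0 0 -7 0 0 0" --pt "255 0 0 -10.5 0 0 0" --pt "255 0 0 -10.5 0 0 0"

```text
clock: 23.53
ee_pos: [604.5, 24.6, 147.7]
tcp_rot: [[1.0, 0.0, 0.019], [0.0, -1.0, -0.001], [0.019, 0.001, -1.0]]
ft_force: [2.2, -0.4, 0.0]
grip_width: 23.7
```

>>> jog_arm --pt "255 -1.3 -3.9 0 0 0 0" --pt "255 -2.6 -7.8 0 0 0 0" --pt "255 -4 -11.7 0 0 0 0" --pt "255 -5.3 -15.6 0 0 0 0" --pt "255 -6.6 -19.5 0 0 0 0" --pt "255 -8 -23.4 0 0 0 0" --pt "255 -9.2 -27.3 0 0 0 0" --pt "255 -10.5 -31.2 0 0 0 0" --pt "255 -12 -35 0 0 0 0" --pt "255 -13.2 -39 0 0 0 0" --pt "255 -13.2 -39 0 0 0 0" --pt "255 -13.2 -39 0 0 0 0"

```text
clock: 24.53
ee_pos: [470.9, 416.6, 144.6]
tcp_rot: [[1.0, 0.005, 0.018], [0.005, -1.0, -0.001], [0.018, 0.001, -1.0]]
ft_force: [-0.1, -0.2, -1.3]
grip_width: 23.5
```

>>> jog_arm --pt "255 0 0 3 0 0 0" --pt "255 0 0 6 0 0 0" --pt "255 0 0 7.5 0 0 0" --pt "255 0 0 7.5 0 0 0" --pt "140 0 0 7.5 0 0 0" --pt "140 0 0 7.5 0 0 0" --pt "140 0 0 7.5 0 0 0" --pt "140 0 0 3 0 0 0" --pt "140 0 0 -1 0 0 0" --pt "205 0 5 -2 0 0 0" --pt "205 0 10 -2 0 0 0" --pt "205 0 14 -2 0 0 0"

```text
clock: 25.53
ee_pos: [473.0, 292.8, 168.9]
tcp_rot: [[1.0, 0.007, 0.026], [0.007, -1.0, 0.002], [0.026, -0.002, -1.0]]
ft_force: [0.3, -0.8, -0.1]
grip_width: 16.6
```

>>> jog_arm --pt "205 0.5 40 -3 0 0 -11" --pt "205 0.5 40 -3 0 0 -11" --pt "205 0.5 40 -3 0 0 -11" --pt "205 0.5 40 -3 0 0 -11" --pt "205 0.5 40 -3 0 0 -11" --pt "205 0.5 40 -3 0 0 -11" --pt "205 0.5 40 -3 0 0 -11" --pt "205 0.5 40 -3 0 0 -11" --pt "205 0.5 40 -3 0 0 -11" --pt "205 0.5 40 -3 0 0 -11" --pt "205 0.5 40 -3 0 0 -11"

```text
clock: 26.45
ee_pos: [481.2, -113.1, 201.4]
tcp_rot: [[0.981, 0.192, 0.031], [0.192, -0.981, -0.002], [0.03, 0.008, -1.0]]
ft_force: [0.6, 0.1, 0.6]
grip_width: 16.7
```

```bash
python3 - <<'E'
from h import *
props('scene')
im=vision.snapshot('scene');cv2.imwrite('pics/s3.png',cv2.resize(im[110:390,120:510,::-1],(780,560),interpolation=cv2.INTER_CUBIC))
goto(500,-367.5,110,-79)
E
```

```text
scene [611.0, -45.0] [35.0, 111.0] yaw -4.9
scene [607.0, -109.0] [36.0, 111.0] yaw 0.8
scene [605.0, -186.0] [38.0, 111.0] yaw -3.8
scene [466.0, 106.0] [29.0, 111.0] yaw -1.3
scene [465.0, -189.0] [30.0, 112.0] yaw 0.4
at [ 480.5 -108.7  200. ] w 16.8 t 26.6 row [-3.38 25.72  9.03] [ 0.3 -1.6  0.2]
```

View pics/s3.png

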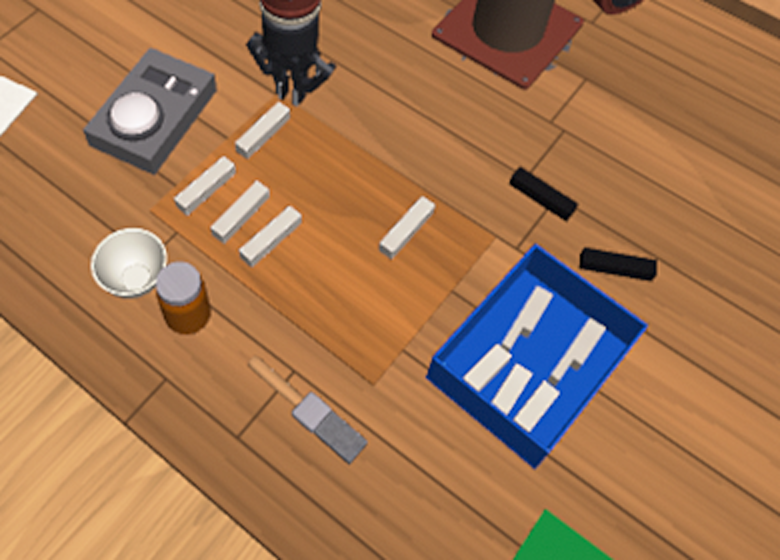

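All five bad props are in the bin and five sound ones remain on the board, with the switch still on. I'll go back to the switch.

>>> jog_arm --pt "205 -3.4 25.3 3 0.3 -1.6 0.2" --pt "205 -3.4 25.3 6 0.3 -1.6 0.2" --pt "205 -3.4 25.3 8 0.3 -1.6 0.2" --pt "205 -3.4 25.3 9 0.3 -1.6 0.2" --pt "205 -3.4 25.3 9 0.3 -1.6 0.2" --pt "205 -3.4 25.3 9 0.3 -1.6 0.2" --pt "205 -3.4 25.3 9 0.3 -1.6 0.2" --pt "205 -3.4 25.3 9 0.3 -1.6 0.2" --pt "205 -3.4 25.3 9 0.3 -1.6 0.2" --pt "205 -3.4 25.3 9 0.3 -1.6 0.2" --pt "205 -3.4 25.3 9 0.3 -1.6 0.2" --pt "205 -3.4 25.3 9 0.3 -1.6 0.2"

```text
clock: 27.55
ee_pos: [499.9, -362.0, 111.4]
tcp_rot: [[0.981, 0.193, 0.002], [0.193, -0.981, 0.0], [0.002, 0.0, -1.0]]
ft_force: [-0.4, 0.1, 0.3]
grip_width: 16.7
```

```bash
python3 - <<'E'
from h import *
goto(499.2,-363.5,73,-79)
E
```

```text
at [ 499.9 -362.   111.4] w 16.7 t 27.6 row [-0.1   0.13  3.84] [ 0.  -0.1  0.1]
```

>>> jog_arm --pt "205 -0.1 0.13 1 0 0 0" --pt "205 -0.1 0.13 2.5 0 0 0" --pt "205 -0.1 0.13 3.8 0 0 0" --pt "205 -0.1 0.13 3.8 0 0 0" --pt "205 -0.1 0.13 3.8 0 0 0" --pt "205 -0.1 0.13 3.8 0 0 0"

```text
clock: 28.05
ee_pos: [499.3, -363.4, 73.5]
tcp_rot: [[0.981, 0.193, 0.002], [0.193, -0.981, 0.0], [0.002, 0.0, -1.0]]
ft_force: [0.9, 0.2, 0.4]
grip_width: 16.8
```

```bash
python3 - <<'E'
from h import *
im=vision.snapshot('wrist')
cv2.imwrite('pics/w4.png',cv2.resize(im[200:330,150:410,::-1],(780,390),interpolation=cv2.INTER_CUBIC))
goto(499.2,-363.5,57.7,-79)
E
```

```text
at [ 499.5 -363.8   74. ] w 16.6 t 28.1 row [-0.03 -0.03  1.63] [ 0.1 -0.1  0.1]
```

View pics/w4.png

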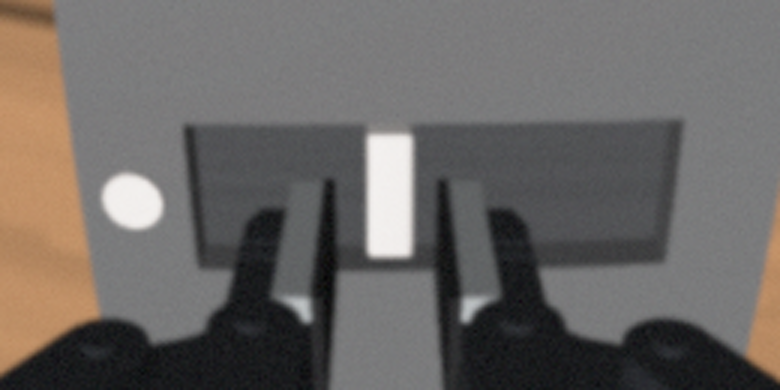

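The rib at column 390 is centred between the fingers. I'll descend and push back (tool +y).

>>> jog_arm --pt "205 0 0 0.4 0 0 0" --pt "205 0 0 0.8 0 0 0" --pt "205 0 0 1.2 0 0 0" --pt "205 0 0 1.5 0 0 0" --pt "205 0 0 1.6 0 0 0" --pt "205 0 0 1.6 0 0 0"

```text
clock: 28.6
ee_pos: [499.2, -363.5, 57.3]
tcp_rot: [[0.981, 0.193, 0.001], [0.193, -0.981, 0.0], [0.001, 0.0, -1.0]]
ft_force: [-0.3, 0.4, -0.5]
grip_width: 16.8
```

>>> jog_arm --pt "205 0 0.3 0 0 0 0" --pt "205 0 0.6 0 0 0 0" --pt "205 0 0.9 0 0 0 0" --pt "205 0 1.2 0 0 0 0" --pt "205 0 1.5 0 0 0 0" --pt "205 0 1.7 0 0 0 0" --pt "205 0 1.8 0 0 0 0" --pt "205 0 1.9 0 0 0 0" --pt "205 0 2.0 0 0 0 0" --pt "205 0 2.0 0 0 0 0" --pt "205 0 2.0 0 0 0 0"

```text
clock: 29.52
ee_pos: [503.1, -383.2, 57.3]
tcp_rot: [[0.981, 0.193, 0.002], [0.193, -0.981, -0.0], [0.001, 0.0, -1.0]]
ft_force: [1.0, 1.1, -0.3]
grip_width: 16.5
```

>>> jog_arm --pt "205 0 0.1 0 0 0 0" --pt "205 0 0.2 0 0 0 0" --pt "205 0 0.3 0 0 0 0" --pt "205 0 0.35 0 0 0 0" --pt "205 0 0.35 0 0 0 0"

```text
clock: 29.93
ee_pos: [503.4, -384.5, 57.2]
tcp_rot: [[0.981, 0.193, -0.0], [0.193, -0.981, 0.004], [0.0, -0.004, -1.0]]
ft_force: [-1.6, 9.8, 5.1]
grip_width: 17.2
```

The force rose to 9.8 N at the end stop. I'll back off, rise and check.

>>> jog_arm --pt "205 0 -0.45 0 0 0 0" --pt "205 0 -0.45 0 0 0 0" --pt "205 0 -0.45 -1.5 0 0 0" --pt "205 0 -0.45 -5 0 0 0" --pt "205 0 -0.45 -9 0 0 0" --pt "205 0 -0.45 -12 0 0 0" --pt "205 0 -0.45 -12 0 0 0" --pt "205 0 -0.45 -12 0 0 0" --pt "205 0 -0.45 -12 0 0 0" --pt "205 0 -0.45 -12 0 0 0"

```text
clock: 30.77
ee_pos: [501.7, -380.1, 175.5]
tcp_rot: [[0.981, 0.193, -0.002], [0.193, -0.981, 0.006], [-0.001, -0.006, -1.0]]
ft_force: [-1.1, -0.4, 0.3]
grip_width: 16.7
```

```bash
python3 - <<'E'
from h import *
w=vision.snapshot('wrist');c=vision.camera_info('wrist');s=vision.snapshot('scene')
for n in('wrist',):
    print([(np.round(d['position'],1),d['confidence']) for d in vision.spot_point('switch_top',n)])
a=cv2.resize(w[120:300,130:430,::-1],(800,480)[::1]);cv2.imwrite('pics/w5.png',a)
props('scene');props('side');
for t in('bowl','jar','brush'):print(t,[(np.round(d['position']),round(d['confidence'],2)) for d in vision.spot_point(t,'scene')][:1])
m=cv2.inRange(cv2.cvtColor(rect(np.ascontiguousarray(s[:,:,::-1]),'scene',31,400,475,210,250,2),cv2.COLOR_BGR2HSV),(0,0,150),(180,60,255))
k,l,st,ce=cv2.connectedComponentsWithStats(m)
print('bin blobs',[(round(650-ce[i][1]/2),round(475-ce[i][0]/2),int(st[i,4]/4)) for i in range(1,k) if st[i,4]>1500])
st=arm.state();print(st['clock'],st['ft_force'],st['ee_pos'])
E
```

```text
[(array([ 498.9, -383.8,   49.5]), 0.58)]
scene [610.0, -48.0] [30.0, 111.0] yaw -5.5
scene [606.0, -110.0] [34.0, 111.0] yaw 0.9
scene [605.0, -187.0] [34.0, 111.0] yaw -4.3
scene [466.0, 105.0] [29.0, 111.0] yaw -1.5
scene [464.0, -190.0] [30.0, 112.0] yaw -0.5
side [586.0, -49.0] [28.0, 66.0] yaw -4.6
side [570.0, -116.0] [27.0, 40.0] yaw 0.0
side [465.0, 104.0] [29.0, 110.0] yaw -1.4
side [463.0, -192.0] [28.0, 111.0] yaw -0.6
bowl [(array([ 792., -168.,   -0.]), 0.71)]
jar [(array([783., -69.,   1.]), 0.78)]
brush [(array([782., 154.,   0.]), 0.71)]
bin blobs [(589, 409, 1978), (589, 369, 1884), (584, 327, 2114), (479, 330, 2434), (476, 413, 2366)]
31.1667 [-0.06447825 -0.33588167 -0.14588148] [ 502.4428234  -380.50679888  176.82422329]
```

View pics/w5.png

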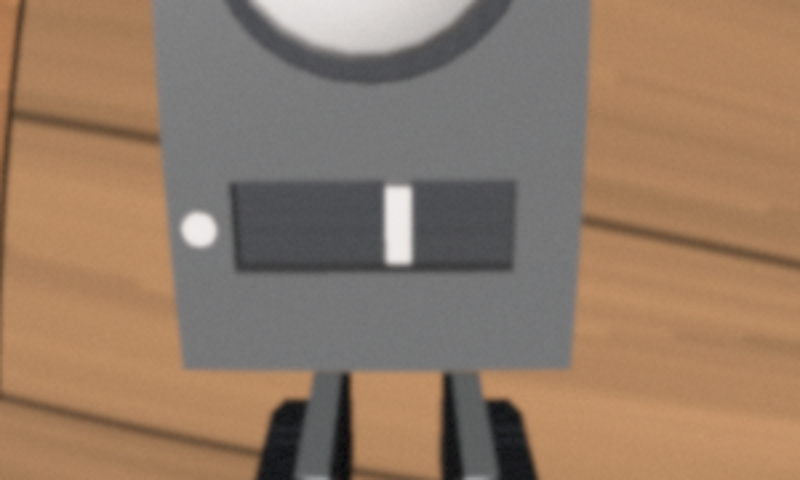

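The rib is about 7.5 mm to the off side of the slot centre, against the stop. Everything else is in place, so I'll hand in.

```bash
python3 -c "
from plant import arm
print(arm.job_done())"
```

```text
the job is handed in; nothing more can be done
None
```

The job is done and handed in after about 31 s of robot time; `arm.job_done()` gives no verdict, so I don't know the official result.

**What I did:** I slid the lamp switch to the white-dot end and felt it reach the stop at about 9 N. I then put the two broken and three short props in the blue bin and slid the switch back to its off stop (9.8 N). The arm finished clear of everything, with the tool about 175 mm above the bench.

**Last checks:**
- **Switch:** the rib is about 7.5 mm to the off side of the slot centre, roughly 0.5 mm from fully off.
- **Bin:** all five bad props lie apart inside the bin walls.
- **Board:** the scene camera shows all five sound props where they started. The side view had one of them hidden and two partly covered by the arm.
- **Bystanders:** the bowl, jar and brush read within about 5 mm of their starting positions, close to the measuring error.

No prop was knocked aside, the grip did not slip, and no check failed.

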